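# Find the socket for the rotor nut

### The job

Push the rotor carrier along its rail by its black post until it sits fully home at the far station. Then find the socket that fits the hex nut of the rotor on the carrier (the smallest of the three that drops all the way over the nut), standing any that you tried and that do not fit back upright in the tray. Finish while still gripping the right socket, upright and fully down on the nut; leave the spare rotors and everything else on the bench where they are.

Things in the scene. Friction and masses are not known exactly. Their poses are not given: they have to be found in the camera images.
- rail: Grey rail base with two steel strips, 120 mm by 335 mm, fixed on the bench, position and yaw vary. Origin: centre between the two stations, on the bench; the carrier slides along its +y; x is across the rail.
- carriage (a joint): Carrier on the rail, m: 0 at the start station, 0.150 at the far station (the stop), growing along the rail's +y. It slides against about 3.5 N of friction, stays where it is left, and stops dead at the far station. Aluminium plate 130 by 160 mm, top 35 mm above the bench; four 14 mm pins hold the rotor in place.
- post_top (a point): Top centre of the carrier's upright black push post, 115 mm above the bench, 16 mm across, 80 mm high from the carrier plate; axes as the rail's. It stands 80 mm behind (-y of the rail) the rotor's axis.
- nest (a point): Centre of the rotor's place on the carrier plate, 35 mm above the bench, moves with the carrier; axes as the rail's.
- tray: White tray fixed on the bench, 236 mm (x) by 84 mm (y), walls 16 mm high, two thin cross walls make three bays centred at x = -77, 0 and +77 mm, each about 73 by 76 mm inside, floor 4 mm above the bench. Origin: centre of its underside.
- socket_small: Steel socket, mouth down, 77 mm tall, 0.18 kg. Origin: mouth centre (underside), z up. Hex cup 30 mm high, 30 mm over outer flats; hex opening 20 mm across flats (2 mm over the nut it fits), 24 mm deep, flats facing its +x and -x. Grip: 22 mm square shank, 30 to 77 mm above the origin, faces square to x and y. Its bay in the tray varies.
- socket_medium: Steel socket, mouth down, 77 mm tall, 0.18 kg. Origin: mouth centre (underside), z up. Hex cup 30 mm high, 35 mm over outer flats; hex opening 25 mm across flats (2 mm over the nut it fits), 24 mm deep, flats facing its +x and -x. Grip: 22 mm square shank, 30 to 77 mm above the origin, faces square to x and y. Its bay in the tray varies.
- socket_large: Steel socket, mouth down, 77 mm tall, 0.18 kg. Origin: mouth centre (underside), z up. Hex cup 30 mm high, 40 mm over outer flats; hex opening 30 mm across flats (2 mm over the nut it fits), 24 mm deep, flats facing its +x and -x. Grip: 22 mm square shank, 30 to 77 mm above the origin, faces square to x and y. Its bay in the tray varies.
- rotor_a_nut (a point): Nut of an aluminium centrifuge rotor. Point: centre of the nut's foot, on the rotor's flat 54 mm hub, 75 mm above the bench; z up; two nut flats face this frame's +x and -x. Nut 18 mm tall: 13 mm hexagon, then a 5 mm six-sided taper, 4 mm narrower all round at the top. The rotors differ only in the nut: 18, 23 or 28 mm across flats; which has which is not told. The one nearest nest is the job's.
- rotor_b_nut (a point): As rotor_a's nut, of another size. Rotor: 100 mm across and 14 mm straight at the foot, cone up to the hub at 40 mm, 0.3 to 0.65 kg, dark tube holes. One rotor, drawn anew each time, sits on the carrier, its point straight above nest within 2 mm, free to turn about its upright axis; two are parked on grey pads beyond the rail.
- rotor_c_nut (a point): As rotor_a's nut, of the third size. The right socket seats with its mouth on the hub (socket origin at this point). One too small for the nut stops 10 mm or more higher; one too large goes down too, but hangs loose by 3 mm or more a side and is wrong.
- reagent: Bystander: amber bottle, 60 mm across, 130 mm tall; origin under its centre. Leave alone.
- specimen_jar: Bystander: small clear jar, 40 mm across, 55 mm tall; origin under its centre. Leave alone.
- beaker: Bystander: glass beaker, 70 mm across, 90 mm tall; origin under its centre. Leave alone.
- driver: Bystander: black-handled screwdriver lying on the bench, 170 mm long. Leave alone.
- marker: Bystander: black marker pen lying on the bench, 120 mm long, 16 mm thick. Leave alone.
- spanner: Bystander: steel spanner lying on the bench, 160 mm long. Leave alone.

How it is judged:
On the way, in this order (a step that is already met when the one before it is completed fails the run):
1. the carrier is home at the far station (value of joint carriage above 0.145 m), for 0.2 s.
2. the socket that fits is fully down on the nut of the rotor on the carrier (value of joint carriage above 0.145 m and ((horizontal distance between rotor_c_nut and nest below 0.006 m and horizontal distance between socket_small and rotor_c_nut below 0.003 m and z of socket_small in the frame of rotor_c_nut between -0.003 and 0.003 m and angle between socket_small's own z axis and vertical below 0.08 rad and angle between rotor_c_nut's own z axis and vertical below 0.05 rad) or (horizontal distance between rotor_a_nut and nest below 0.006 m and horizontal distance between socket_medium and rotor_a_nut below 0.003 m and z of socket_medium in the frame of rotor_a_nut between -0.003 and 0.003 m and angle between socket_medium's own z axis and vertical below 0.08 rad and angle between rotor_a_nut's own z axis and vertical below 0.05 rad) or (horizontal distance between rotor_b_nut and nest below 0.006 m and horizontal distance between socket_large and rotor_b_nut below 0.003 m and z of socket_large in the frame of rotor_b_nut between -0.003 and 0.003 m and angle between socket_large's own z axis and vertical below 0.08 rad and angle between rotor_b_nut's own z axis and vertical below 0.05 rad))), for 0.2 s.
At the end, for the whole second after the job is handed in: Carrier within 5 mm of the far station; the socket 2 mm wider than the nut stands on it: centred and down within 3 mm, upright, at rest, gripped (over 2 N); its rotor level and in place; the other two sockets upright on the tray's floor (((value of joint carriage above 0.145 m and horizontal distance between rotor_c_nut and nest below 0.006 m and horizontal distance between socket_small and rotor_c_nut below 0.003 m and z of socket_small in the frame of rotor_c_nut between -0.003 and 0.003 m and angle between socket_small's own z axis and vertical below 0.08 rad and angle between rotor_c_nut's own z axis and vertical below 0.05 rad and contact force between the fingers and socket_small above 2 N and linear speed of socket_small below 0.02 m/s and x of socket_medium in the frame of tray between -0.112 and 0.112 m and y of socket_medium in the frame of tray between -0.038 and 0.038 m and z of each of socket_medium, socket_large in the frame of tray below 0.009 m and angle between each of socket_medium, socket_large's own z axis and vertical below 0.12 rad and x of socket_large in the frame of tray between -0.112 and 0.112 m and y of socket_large in the frame of tray between -0.038 and 0.038 m) or (value of joint carriage above 0.145 m and horizontal distance between rotor_a_nut and nest below 0.006 m and horizontal distance between socket_medium and rotor_a_nut below 0.003 m and z of socket_medium in the frame of rotor_a_nut between -0.003 and 0.003 m and angle between socket_medium's own z axis and vertical below 0.08 rad and angle between rotor_a_nut's own z axis and vertical below 0.05 rad and contact force between the fingers and socket_medium above 2 N and linear speed of socket_medium below 0.02 m/s and x of socket_small in the frame of tray between -0.112 and 0.112 m and y of socket_small in the frame of tray between -0.038 and 0.038 m and z of each of socket_small, socket_large in the frame of tray below 0.009 m and angle between each of socket_small, socket_large's own z axis and vertical below 0.12 rad and x of socket_large in the frame of tray between -0.112 and 0.112 m and y of socket_large in the frame of tray between -0.038 and 0.038 m) or (value of joint carriage above 0.145 m and horizontal distance between rotor_b_nut and nest below 0.006 m and horizontal distance between socket_large and rotor_b_nut below 0.003 m and z of socket_large in the frame of rotor_b_nut between -0.003 and 0.003 m and angle between socket_large's own z axis and vertical below 0.08 rad and angle between rotor_b_nut's own z axis and vertical below 0.05 rad and contact force between the fingers and socket_large above 2 N and linear speed of socket_large below 0.02 m/s and x of socket_small in the frame of tray between -0.112 and 0.112 m and y of socket_small in the frame of tray between -0.038 and 0.038 m and z of each of socket_small, socket_medium in the frame of tray below 0.009 m and angle between each of socket_small, socket_medium's own z axis and vertical below 0.12 rad and x of socket_medium in the frame of tray between -0.112 and 0.112 m and y of socket_medium in the frame of tray between -0.038 and 0.038 m))); the arm keeps its last pose, push and grip.
It fails at once if a bystander is shifted by more than 30 mm (distance of any of reagent, specimen_jar, beaker, driver, marker, spanner from where it was at the start of the episode above 0.03 m).
It fails at once if a rotor is shoved more than 30 mm off its parking pad or out of the carrier ((distance of rotor_c_nut from where it was at the start of the episode above 0.03 m and horizontal distance between rotor_c_nut and nest above 0.03 m) or (distance of rotor_a_nut from where it was at the start of the episode above 0.03 m and horizontal distance between rotor_a_nut and nest above 0.03 m) or (distance of rotor_b_nut from where it was at the start of the episode above 0.03 m and horizontal distance between rotor_b_nut and nest above 0.03 m)).
It also fails if it takes over 72 s, if anything falls off the work surface, if the arm or the gripper's body presses on something with over 40 N, if the wrist force passes 120 N, or if a joint passes its speed limit or range.

### The arm

A 6-joint arm with a two-finger parallel gripper is mounted at the origin on the work surface. World frame = base frame: x ahead of the robot, y to its left, z up, the work surface at z = 0. Lengths are in m, angles in rad, forces in N, time in s.
With the tool pointing down it reaches from about 0.35 to 0.975 m from the base axis. Payload 4.9 kg.
Tool frame: the origin (TCP) lies at the centre of the arm's flange, where the gripper is bolted on; the fingertips stand 173 mm ahead of it and the grasp point (between the pads) lies 155 mm ahead of it (ctrl.finger_overhang is the distance from the TCP to the fingertips, in m); z points along the fingers, y is the direction in which the jaws open and shut (so a half turn about z gives the same grasp; the last joint's range is limited). The gripper opens to 85 mm and grips with 20 to 120 N. Pads are 22 mm wide; open, the fingers measure 114 mm over their backs; the gripper's body (76 mm by 85 mm) begins 54 mm behind the grasp point. The pads swing forward as they close: fully open they stand 13 mm farther back than shut.
Start: joints at [1.112, 0.053, 1.613, -0, 1.476, -0.119], TCP at [0.208, 0.589, 0.405] pointing down, gripper open.
Joint ranges: [-3.01, 3.01], [-1.01, 2.22], [0.06, 2.58], [-1.02, 4.17], [0.09, 2.62], [-3.14, 3.14]. Speed limits (rad/s): [2.57, 2.57, 3.14, 3.14, 3.14, 3.14].

### API

Orientations are given as a rotation vector (axis times angle).
In Python, from station import ctrl, eyes, spotter gives the robot as it stands.
- The arm moves only by the shell command python3 -m crank 'ROWS' [FORCE]. ROWS is JSON, a list of rows, each a list of 7 numbers: the turn, a rotation vector about the tool's x, y, z in rad, then the shift along the tool's x, y, z in mm, then the closure, from -1 (fully open) to 1 (shut). A call has 1 to 8 rows; each row shifts and turns the pose as measured when the row begins, along the tool's axes as they then stand; what a row does not reach is not made up. A row lasts 1/12 s, in which the tool goes at most 41.7 mm and 7.16 degrees, less where a joint would pass 70% of its speed; a pose out of reach is approached as far as the arm can. A call is refused whole if a number of a shift passes 41.7 or a number of a turn 0.125, either way. A call with a gripper value outside its range is refused whole. The fingers move at their own pace and stop on an object; FORCE is the grip in N (left out, the last holds). Time passes only in rows, so rows that do not move let the fingers close. It gives the time, the measured TCP pose, the force and the opening at its end, in the units of the state.
- ctrl.get_obs(): the state, without advancing time (a new reading comes with each control period).
- eyes.get_image(name): name is "scene" or "side" or "wrist"; returns a dict with "image" (480x640x3 uint8, red, green, blue), "vertical_fov" (degrees; the focal length in pixels is half the picture's height over the tangent of half this angle, whatever the lens; pixels are square), "cx", "cy" (the principal point, pixels), "rvec" (rotation vector, rad) and "tvec" (3), from world to camera coordinates, as OpenCV has them; the wrist camera has in their place "mount" (4x4, takes a point from camera to tool coordinates, whose origin is the TCP and whose axes are the flange's). Camera axes: x right, y down, z forward; pixel columns grow to the right and rows downward; lengths in m; the calibration is good to about 2 mm. A picture is of the moment at which its call begins: read the wrist's pose just before it. There is no depth.
- ctrl.finish_job(): hands the job in, once; it reports no verdict.
Trained networks look in a picture, given as the dict that the camera call returned (one of the last four; its "shot" number tells which), for a name from the list of things; names that differ only in an ending like _2 or _b are one class to them, and where a whole thing is asked for, a point or a joint stands for the part that bears it (a point fixed in the world has none). Each returns a list of dicts, best first, with "confidence" (0 to 1); they miss things now and then, are a little off and sometimes report something else, mostly with a low value. They report only what shows in the picture. A call takes as long as a camera call.
- spotter.look_for(query, picture): "centre" ([x, y, z] in m, in world coordinates, good to about 4 mm: the middle of the surface that is visible of it).
- spotter.outline_of(query, picture): "region" (480x640 bool, what is visible of it).
- spotter.mark_of(query, picture): "centre" ([x, y, z] in m, in world coordinates, good to about 4 mm: a listed point, or the origin of a listed thing).
The state is a dict: "t": time; "q": joint angles; "dq": joint speeds; "effort": joint torques, N m; "tool_pos": TCP position; "tool_rot": TCP orientation; "contact_force": force on the tool from outside, world axes, zero at the start; "wrist_torque": the same for the moment, N m; "opening": finger opening in m.
Only numpy, scipy, OpenCV 4.12 (cv2) and the standard library are available. Lean on these libraries where they do the work, as an engineer would, in place of code of your own. Each camera call takes 0.05 s, during which the arm holds its last target.

## Working session

There is one attempt and no reset: what is moved stays moved. The work goes in short steps, Python scripts to look and compute and a shell command to move; the robot and the scene stay as the last step left them, time stands still between calls to the robot, and variables do not carry over. Pictures are saved under pics/ and viewed, and the job is handed in when it is done.

```bash
ls; mkdir -p pics
cat > h.py <<'E'
from station import ctrl, eyes, spotter
import numpy as np, cv2
from scipy.spatial.transform import Rotation as R
def save(p,n): cv2.imwrite('pics/%s.png'%n, p['image'][:,:,::-1])
def fpx(p): return 240/np.tan(np.radians(p['vertical_fov'])/2)
def cam(p,obs=None):
    if 'mount' in p:
        T=np.eye(4);T[:3,:3]=R.from_rotvec(obs['tool_rot']).as_matrix();T[:3,3]=obs['tool_pos']
        M=T@np.array(p['mount']);return M[:3,:3],M[:3,3]
    Rm=R.from_rotvec(p['rvec']).as_matrix();return Rm.T,-Rm.T@np.array(p['tvec'])
def px2z(p,u,v,z,obs=None):
    A,c=cam(p,obs);f=fpx(p);d=A@np.array([(u-p['cx'])/f,(v-p['cy'])/f,1]);return c+d*(z-c[2])/d[2]
def proj(p,X,obs=None):
    A,c=cam(p,obs);q=A.T@(np.array(X)-c);f=fpx(p);return np.array([q[0]/q[2]*f+p['cx'],q[1]/q[2]*f+p['cy']])
E
python3 - <<'E'
from h import *
np.set_printoptions(precision=4,suppress=True)
o=ctrl.get_obs();print(o)
a=eyes.get_image('scene');b=eyes.get_image('side');w=eyes.get_image('wrist')
for n,p in zip(['scene','side','wrist'],[a,b,w]):
    save(p,n+'0');print(n,{k:v for k,v in p.items() if k!='image'})
for q in ['post_top','nest','rail','tray','socket_small','socket_medium','socket_large','rotor_a_nut','rotor_b_nut','rotor_c_nut','reagent','specimen_jar','beaker','driver','marker','spanner']:
    for n,p in zip(['scene','side','wrist'],[a,b,w]):
        print(q,n,[(np.round(d['centre'],3),round(d['confidence'],2)) for d in spotter.mark_of(q,p)[:4]])
E
```

```text
pics
{'t': 0.0, 'q': array([ 1.112 ,  0.0533,  1.6143,  0.    ,  1.476 , -0.119 ]), 'dq': array([-0.0008, -0.0001,  0.0003, -0.0019,  0.0003,  0.0003]), 'effort': array([  0.0021, -39.3681, -37.0182,  -0.0001,   0.007 ,  -0.    ]), 'tool_pos': array([0.2082, 0.589 , 0.4035]), 'tool_rot': array([-0.5312, -3.0958,  0.0031]), 'contact_force': array([ 0.1527, -0.5588,  0.7175]), 'wrist_torque': array([ 0.0348,  0.0539, -0.0005]), 'opening': 0.0856943127523286}
scene {'vertical_fov': 53.47624972780747, 'cx': 321.0153688175794, 'cy': 238.97017159661897, 'rvec': array([ 2.0261,  0.8921, -0.4716]), 'tvec': array([-0.3095, -0.1637,  1.6714]), 'shot': 1}
side {'vertical_fov': 50.79614690351094, 'cx': 312.9274984281909, 'cy': 242.1123531608335, 'rvec': array([ 0.3937, -2.7118,  1.2332]), 'tvec': array([0.4575, 0.2205, 0.9101]), 'shot': 2}
wrist {'vertical_fov': 58.77614741518257, 'cx': 308.1544902116946, 'cy': 241.81186122974864, 'mount': array([[-0.0001, -0.9496, -0.3135,  0.0813],
       [ 1.    ,  0.0001, -0.0006,  0.0005],
       [ 0.0006, -0.3135,  0.9496,  0.0314],
       [ 0.    ,  0.   
[... 1928 characters left out ...]
9)]
reagent wrist []
specimen_jar scene []
specimen_jar side [(array([ 0.739,  0.293, -0.001]), 0.65)]
specimen_jar wrist []
beaker scene [(array([ 0.682, -0.375, -0.002]), 0.73)]
beaker side [(array([ 0.683, -0.377,  0.002]), 0.64)]
beaker wrist []
driver scene [(array([ 0.34 , -0.207, -0.002]), 0.55)]
driver side [(array([ 0.339, -0.208, -0.003]), 0.72)]
driver wrist []
marker scene [(array([ 0.392,  0.147, -0.001]), 0.61), (array([0.502, 0.259, 0.005]), 0.4)]
marker side [(array([ 0.392,  0.146, -0.003]), 0.59)]
marker wrist []
spanner scene [(array([ 0.319,  0.234, -0.001]), 0.67)]
spanner side [(array([0.321, 0.24 , 0.002]), 0.75)]
spanner wrist [(array([ 0.32 ,  0.234, -0.002]), 0.75)]
```

View pics/scene0.png

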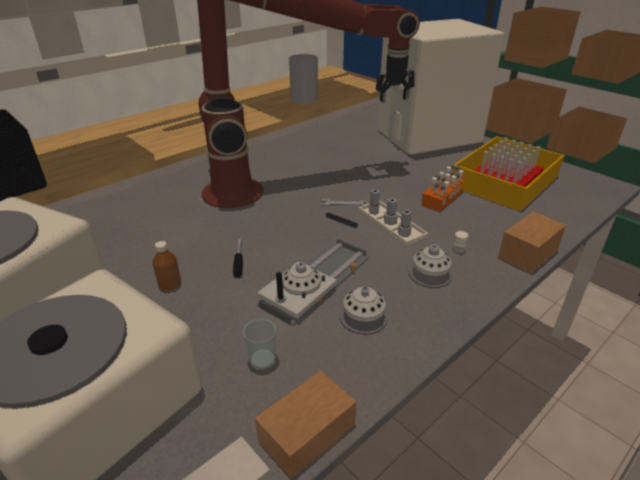

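View pics/side0.png

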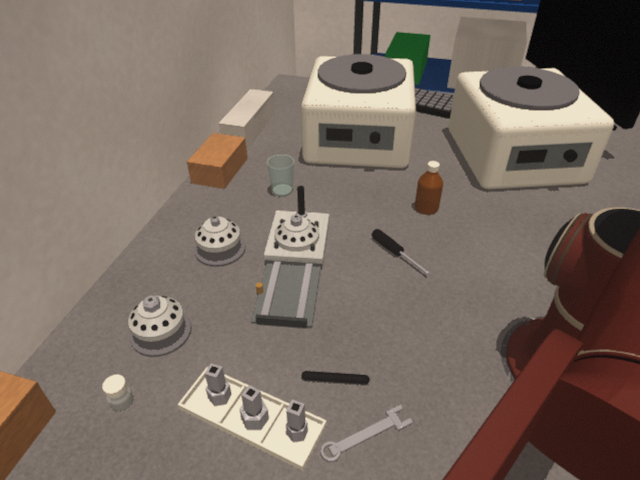

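Scene: rail with carrier at image ~(300,280), tray ~(392,220). Rail yaw ≈ 0.17 rad. I'll travel over the tray first for a wrist look.

```bash
cat >> h.py <<'E'
def go(x,y,z,yawx=None):
    "print deltas in tool frame; yawx = wanted world angle (deg) of tool x"
    o=ctrl.get_obs();M=R.from_rotvec(o['tool_rot']).as_matrix()
    d=M.T@(np.array([x,y,z])-o['tool_pos'])*1000
    th=np.degrees(np.arctan2(M[1,0],M[0,0]))
    s='t %.2f pos %s F %s yaw %.2f tilt %s | delta tool mm %s'%(o['t'],np.round(o['tool_pos'],4),np.round(o['contact_force'],1),th,np.round(M[:2,2],4),np.round(d,1))
    if yawx is not None:
        s+=' | turn z %.3f rad'%np.radians((th-yawx+180)%360-180)
    print(s,'op %.4f'%o['opening'])
E
python3 -m crank '[[0,0,0.122,-36,-18,0,-1],[0,0,0.122,-38,-13,0,-1],[0,0,0.122,-39,-8,0,-1],[0,0,0.122,-40,-3,0,-1],[0,0,0.122,-40,2,0,-1],[0,0,0.122,-39,7,0,-1],[0,0,0.122,-38,12,0,-1],[0,0,0.122,-36,16,0,-1]]'
python3 -c "
from h import *
go(.5,.285,.4035,99.8)"
```

```text
t: 3.22
tool_pos: [0.4349, 0.3576, 0.4048]
tool_rot: [-1.943, -2.466, -0.006]
contact_force: [0.4, 0.1, -0.7]
opening: 0.0856
t 3.22 pos [0.4349 0.3576 0.4048] F [ 0.4  0.1 -0.7] yaw 103.51 tilt [0.0006 0.0042] | delta tool mm [-85.8  46.3   1.1] | turn z 0.065 rad op 0.0856
```

```bash
python3 -m crank '[[0,0,0.065,-35,18,0,-1],[0,0,0,-35,18,0,-1],[0,0,0,-20,12,0,-1],[0,0,0,0,0,0,-1]]'
python3 - <<'E'
from h import *
go(.5,.285,.4035,99.8)
o=ctrl.get_obs();w=eyes.get_image('wrist');save(w,'tray1');np.savez('tray1.npz',pos=o['tool_pos'],rot=o['tool_rot'])
for q in ['socket_small','socket_medium','socket_large','tray']:
    r=spotter.mark_of(q,w); print(q,[(np.round(d['centre'],4),round(d['confidence'],2)) for d in r[:3]])
E
```

```text
t: 3.55
tool_pos: [0.5056, 0.2689, 0.4054]
tool_rot: [2.042, 2.386, 0.008]
contact_force: [-0.5, 0.5, -0.6]
opening: 0.0855
t 3.55 pos [0.5056 0.2689 0.4054] F [-0.5  0.5 -0.6] yaw 98.87 tilt [0.0042 0.0032] | delta tool mm [16.7 -3.1  1.9] | turn z -0.016 rad op 0.0855
socket_small [(array([0.431 , 0.2638, 0.0049]), 0.64)]
socket_medium [(array([0.5745, 0.2381, 0.0033]), 0.68)]
socket_large [(array([0.4995, 0.2576, 0.003 ]), 0.77)]
tray [(array([ 0.3944,  0.1486, -0.0027]), 0.54), (array([ 0.3203,  0.2323, -0.0016]), 0.5)]
```

View pics/tray1.png

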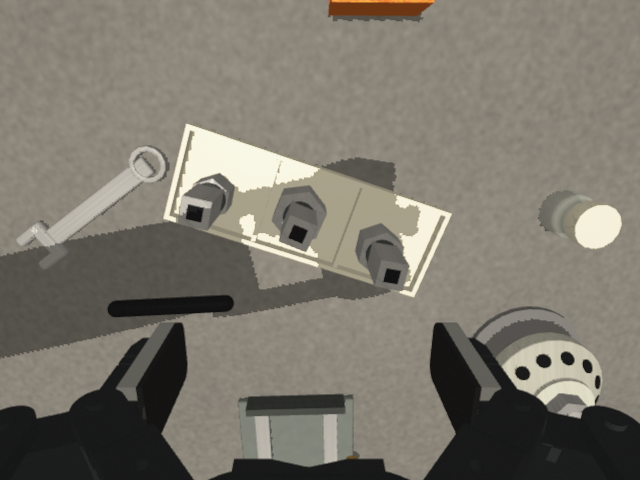

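```bash
python3 -c "
from h import *
go(.584,-.235,.40,99.8)"; python3 -m crank '[[0,0,0,-41,0,0,-1],[0,0,0,-41,0,0,-1],[0,0,0,-41,0,0,-1],[0,0,0,-41,0,0,-1],[0,0,0,-41,0,0,-1],[0,0,0,-41,0,0,-1],[0,0,0,-41,0,0,-1],[0,0,0,-41,0,0,-1]]'
python3 -c "
from h import *
go(.584,-.235,.40,99.8)"
```

```text
t 3.80 pos [0.5026 0.2732 0.4052] F [ 0.8 -0.2 -0.1] yaw 99.26 tilt [0.0027 0.0047] | delta tool mm [-514.7   -1.4    3.1] | turn z -0.009 rad op 0.0852
t: 4.47
tool_pos: [0.5563, -0.0421, 0.404]
tool_rot: [-1.988, -2.43, -0.018]
contact_force: [0.2, -0.2, 0.7]
opening: 0.0851
t 4.47 pos [ 0.5563 -0.0421  0.404 ] F [ 0.2 -0.2  0.7] yaw 101.44 tilt [0.0054 0.01  ] | delta tool mm [-194.6  -11.1    2.2] | turn z 0.029 rad op 0.0851
```

```bash
python3 -m crank '[[0,0,0.029,-41,-3,0,-1],[0,0,0,-41,-3,0,-1],[0,0,0,-41,-3,0,-1],[0,0,0,-41,-3,0,-1],[0,0,0,-20,0,0,-1],[0,0,0,0,0,0,-1],[0,0,0,0,0,0,-1]]'
python3 - <<'E'
from h import *
go(.584,-.235,.4,99.8)
o=ctrl.get_obs();w=eyes.get_image('wrist');save(w,'car1');np.savez('car1.npz',pos=o['tool_pos'],rot=o['tool_rot'])
for q in ['post_top','nest','rotor_a_nut','rotor_b_nut','rotor_c_nut','rail']:
    r=spotter.mark_of(q,w); print(q,[(np.round(d['centre'],4),round(d['confidence'],2)) for d in r[:3]])
E
```

```text
t: 5.05
tool_pos: [0.5793, -0.2303, 0.4025]
tool_rot: [-2.016, -2.409, -0.019]
contact_force: [0.0, -0.7, 0.7]
opening: 0.0851
t 5.05 pos [ 0.5793 -0.2303  0.4025] F [ 0.  -0.7  0.7] yaw 100.17 tilt [0.0077 0.0096] | delta tool mm [-5.5  3.7  2.5] | turn z 0.007 rad op 0.0851
post_top [(array([ 0.5826, -0.2469,  0.1138]), 0.9)]
nest []
rotor_a_nut [(array([ 0.5668, -0.1695,  0.0699]), 0.7)]
rotor_b_nut []
rotor_c_nut [(array([ 0.7399, -0.1102,  0.077 ]), 0.65), (array([ 0.3407, -0.2068,  0.0012]), 0.44)]
rail [(array([ 5.551e-01, -8.780e-02,  5.000e-04]), 0.55)]
```

View pics/car1.png

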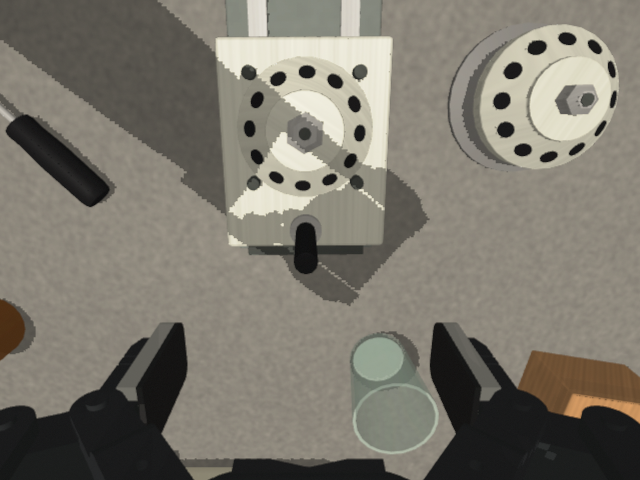

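Run:
```python
from h import *
d=np.load('car1.npz');o={'tool_pos':d['pos'],'tool_rot':d['rot']}
w=eyes.get_image('wrist');o=ctrl.get_obs()
print(px2z(w,305,266,.115,o)); 
for p in [(0.583,-0.247,.115),(0.567,-.168,.093)]: print(proj(w,p,o))
a,b=px2z(w,216,38,.035,o),px2z(w,230,245,.035,o); c,e=px2z(w,392,38,.035,o),px2z(w,383,245,.035,o)
print(a,b,c,e,np.degrees(np.arctan2(*(a-b)[1::-1])),np.degrees(np.arctan2(*(c-e)[1::-1])))
go(.583,-.247,.24,99.8)
```

```text
[ 0.58250974 -0.24719152  0.115     ]
[305.7993679  265.85067752]
[302.75899355 135.16607975]
[ 0.49433435 -0.11602282  0.035     ] [ 0.52339462 -0.27006421  0.035     ] [ 0.61903123 -0.09334942  0.035     ] [ 0.64894456 -0.24779781  0.035     ] 100.68342407966406 100.96124714697396
t 5.45 pos [ 0.5791 -0.2297  0.4029] F [ 0.3 -0.4 -0.6] yaw 100.24 tilt [0.0082 0.0088] | delta tool mm [-18.9  -0.8 162.8] | turn z 0.008 rad op 0.0854
```

```bash
python3 -m crank '[[0.009,-0.007,0,-14,0,30,-1],[0,0,0,-5,0,35,-1],[0,0,0,0,0,35,-1],[0,0,0,0,0,25,-1],[0,0,0,0,0,0,-1]]'
python3 -c "
from h import *
go(.583,-.247,.24,100.5)"
```

```text
t: 5.87
tool_pos: [0.5851, -0.247, 0.2801]
tool_rot: [2.001, 2.405, 0.004]
contact_force: [-1.4, 1.0, -1.9]
opening: 0.0854
t 5.87 pos [ 0.5851 -0.247   0.2801] F [-1.4  1.  -1.9] yaw 100.46 tilt [ 0.0114 -0.0061] | delta tool mm [ 0.7 -2.4 40. ] | turn z -0.001 rad op 0.0854
```

```bash
python3 -m crank '[[0,0,0,0,-2,20,-1],[0,0,0,0,0,20,-1],[0,0,0,0,0,0,0],[0,0,0,0,0,0,0.7],[0,0,0,0,0,0,1],[0,0,0,0,0,0,1],[0,0,0,0,0,0,1]]' 30
python3 -c "
from h import *
go(.583,-.247,.24,100.5)"
```

```text
t: 6.45
tool_pos: [0.5861, -0.2471, 0.2483]
tool_rot: [1.993, 2.402, 0.006]
contact_force: [-14.6, 0.5, -2.6]
opening: 0.0255
t 6.45 pos [ 0.5861 -0.2471  0.2483] F [-14.6   0.5  -2.6] yaw 100.61 tilt [ 0.0182 -0.0102] | delta tool mm [ 0.8 -3.1  8.3] | turn z 0.002 rad op 0.0255
```

```bash
python3 -m crank '[[0,0,0,0,-3,5,1],[0,0,0,0,0,0,1],[0,0,0,0,0,0,1],[0,0,0,0,0,0,1]]' 30
python3 -c "
from h import *
go(.583,-.247,.24,100.5)"
```

```text
t: 6.78
tool_pos: [0.582, -0.2482, 0.2468]
tool_rot: [1.994, 2.405, -0.002]
contact_force: [1.1, -0.1, -3.5]
opening: 0.0148
t 6.78 pos [ 0.582  -0.2482  0.2468] F [ 1.1 -0.1 -3.5] yaw 100.69 tilt [ 0.0124 -0.0123] | delta tool mm [1.1 1.1 6.8] | turn z 0.003 rad op 0.0148
```

```bash
python3 -m crank '[[0,0,0,8,0,0,1],[0,0,0,15,0,0,1],[0,0,0,20,0,0,1],[0,0,0,20,0,0,1],[0,0,0,20,0,0,1],[0,0,0,20,0,0,1],[0,0,0,20,0,0,1],[0,0,0,12,0,0,1]]' 
python3 -c "
from h import *
go(.5555,-.0995,.247,100.5)"
```

```text
t: 7.45
tool_pos: [0.5582, -0.1229, 0.2468]
tool_rot: [1.981, 2.378, -0.032]
contact_force: [2.4, -6.2, -5.2]
opening: 0.0153
t 7.45 pos [ 0.5582 -0.1229  0.2468] F [ 2.4 -6.2 -5.2] yaw 100.38 tilt [ 0.022  -0.0455] | delta tool mm [23.5  1.6 -1.3] | turn z -0.002 rad op 0.0153
```

```bash
python3 -m crank '[[0.01,0.04,0,10,0,0,1],[0,0,0,10,0,0,1],[0,0,0,8,0,0,1],[0,0,0,6,0,0,1]]' 
python3 -c "
from h import *
go(.5555,-.0995,.247,100.5)"
```

```text
t: 7.78
tool_pos: [0.5536, -0.095, 0.2472]
tool_rot: [1.98, 2.388, -0.031]
contact_force: [7.0, -26.3, -13.9]
opening: 0.0151
t 7.78 pos [ 0.5536 -0.095   0.2472] F [  7.  -26.3 -13.9] yaw 100.68 tilt [ 0.0175 -0.0407] | delta tool mm [-4.8  1.   0.4] | turn z 0.003 rad op 0.0151
```

```bash
python3 -m crank '[[0,0,0,4,0,0,1],[0,0,0,2,0,0,1],[0,0,0,0,0,0,1],[0,0,0,0,0,0,0],[0,0,0,0,0,0,-1],[0,0,0,0,0,0,-1],[0,0,0,0,0,0,-1]]' 
python3 -c "
from h import *
go(.55,-.09,.40,100.5)"
```

```text
t: 8.37
tool_pos: [0.5542, -0.0927, 0.2501]
tool_rot: [1.972, 2.377, -0.038]
contact_force: [0.2, 0.2, 0.3]
opening: 0.0629
t 8.37 pos [ 0.5542 -0.0927  0.2501] F [0.2 0.2 0.3] yaw 100.60 tilt [ 0.0251 -0.0526] | delta tool mm [  -5.    -1.4 -149.9] | turn z 0.002 rad op 0.0629
```

```bash
python3 -m crank '[[0,0,0,0,0,-35,-1],[0,0,0,0,0,-35,-1],[0.015,0.056,0,0,0,-30,-1],[0,0,0,30,0,-20,-1],[0,0,0,35,0,0,-1],[0,0,0,15,0,0,-1],[0,0,0,0,0,0,-1]]'
python3 - <<'E'
from h import *
go(.543,-.02,.35,100.5)
E
```

```text
t: 8.95
tool_pos: [0.5368, -0.006, 0.3801]
tool_rot: [2.009, 2.415, 0.009]
contact_force: [0.0, 0.4, -0.1]
opening: 0.0854
t 8.95 pos [ 0.5368 -0.006   0.3801] F [ 0.   0.4 -0.1] yaw 100.50 tilt [0.0041 0.0044] | delta tool mm [-15.    3.4  30. ] | turn z 0.000 rad op 0.0854
```

```bash
python3 -m crank '[[0,0,0,-12,3,20,-1],[0,0,0,0,0,0,-1],[0,0,0,0,0,0,-1]]'
python3 - <<'E'
from h import *
go(.543,-.02,.35,100.5)
o=ctrl.get_obs();w=eyes.get_image('wrist');save(w,'nut1');np.savez('nut1.npz',img=w['image'],tool_pos=o['tool_pos'],tool_rot=o['tool_rot'],**{k:w[k] for k in ['vertical_fov','cx','cy','mount']})
for q in ['post_top','nest','rotor_a_nut','rotor_b_nut','rotor_c_nut']:
    r=spotter.mark_of(q,w); print(q,[(np.round(d['centre'],4),round(d['confidence'],2)) for d in r[:3]])
im=w['image'][:,:,::-1]
uv=proj(w,(.543,-.02,.09),o).astype(int);print(uv)
c=im[max(0,uv[1]-50):uv[1]+50,uv[0]-60:uv[0]+60];cv2.imwrite('pics/nut1z.png',cv2.resize(c,None,fx=6,fy=6,interpolation=cv2.INTER_CUBIC))
E
```

```text
t: 9.2
tool_pos: [0.5426, -0.0164, 0.3629]
tool_rot: [2.001, 2.415, 0.014]
contact_force: [0.2, 0.1, 1.0]
opening: 0.0854
t 9.20 pos [ 0.5426 -0.0164  0.3629] F [0.2 0.1 1. ] yaw 100.70 tilt [0.0097 0.0032] | delta tool mm [-3.6 -0.4 12.9] | turn z 0.003 rad op 0.0854
post_top [(array([ 0.5559, -0.0997,  0.1138]), 0.74)]
nest []
rotor_a_nut [(array([ 0.5415, -0.022 ,  0.0712]), 0.71)]
rotor_b_nut []
rotor_c_nut [(array([ 0.7415, -0.1135,  0.0793]), 0.62)]
[303 250]
```

View pics/nut1.png

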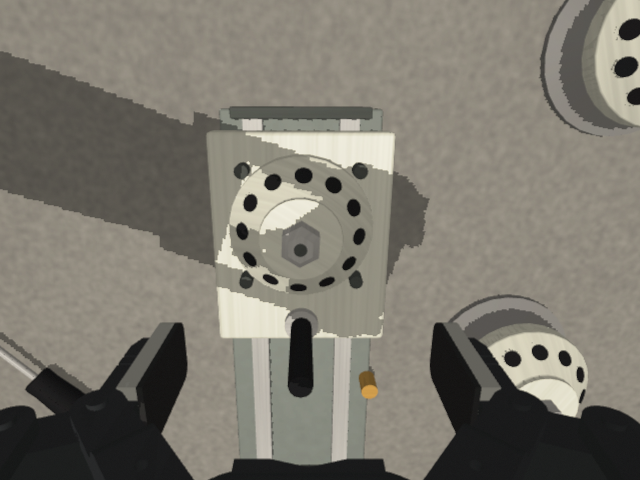

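View pics/nut1z.png

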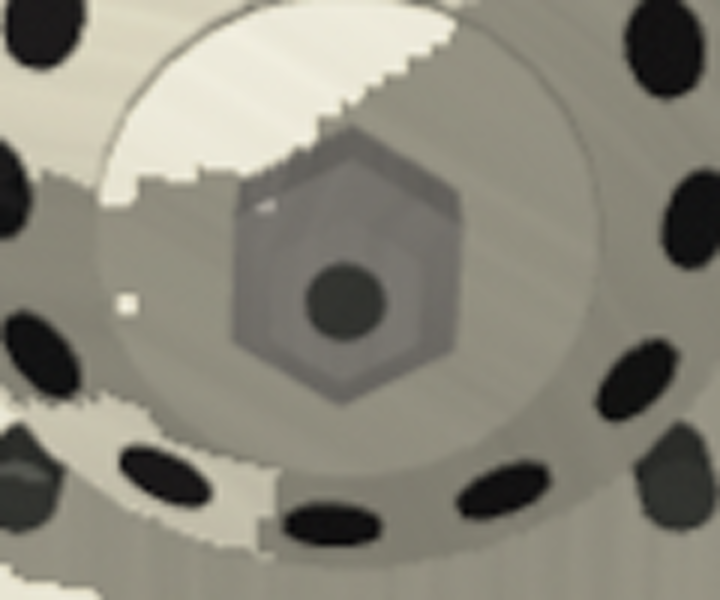

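```bash
cat >> h.py <<'E'
def load(n):
    d=dict(np.load(n,allow_pickle=True));d['image']=d['img'];return d,d
def hexv(x,y,yaw,af,z):
    a=np.radians(yaw)+np.radians(30+60*np.arange(6));r=af/2/np.cos(np.pi/6)
    return [(x+r*np.cos(t),y+r*np.sin(t),z) for t in a]
E
python3 - <<'E'
from h import *
from scipy.optimize import least_squares
w,o=load('nut1.npz')
k=(303-60,250-50)
# measured shoulder verts (6x crop px) 
m=np.array([(350,157),(462,222),(457,345),(342,403),(233,340),(235,212)])/6-0.4+np.array(k)
P=np.array([px2z(w,u,v,.088,o)[:2] for u,v in m]);print(P,P.mean(0))
r=P-P.mean(0);ang=np.degrees(np.arctan2(r[:,1],r[:,0]));print(np.round(ang%60,1),np.round(np.linalg.norm(r,axis=1)*1e3*2*np.cos(np.pi/6),1))
yaw=(np.mean(ang%60 if np.ptp(ang%60)<30 else (ang+30)%60-30)-30);c=P.mean(0)
print('flat normal yaw mod 60',yaw%60, c)
z=cv2.resize(w['image'][k[1]:k[1]+100,k[0]:k[0]+120,::-1],None,fx=6,fy=6,interpolation=cv2.INTER_CUBIC)
for af,zz,col in [(.023,.075,(0,0,255)),(.023,.088,(0,255,0)),(.015,.093,(255,0,0))]:
    q=np.array([(proj(w,p,o)-k+.4)*6 for p in hexv(*c,yaw,af,zz)]).astype(int);cv2.polylines(z,[q],True,col,1)
cv2.imwrite('pics/nut1o.png',z)
E
```

```text
[[ 0.53863243 -0.00569915]
 [ 0.55085848 -0.01030028]
 [ 0.55289765 -0.02324642]
 [ 0.54254673 -0.03159049]
 [ 0.5304477  -0.02685109]
 [ 0.5283836  -0.01340737]] [ 0.54062777 -0.0185158 ]
[38.8 38.8 38.9 38.3 39.3 37.4] [22.5 22.7 22.8 22.9 22.8 23. ]
flat normal yaw mod 60 8.590581032566426 [ 0.54062777 -0.0185158 ]
```

View pics/nut1o.png

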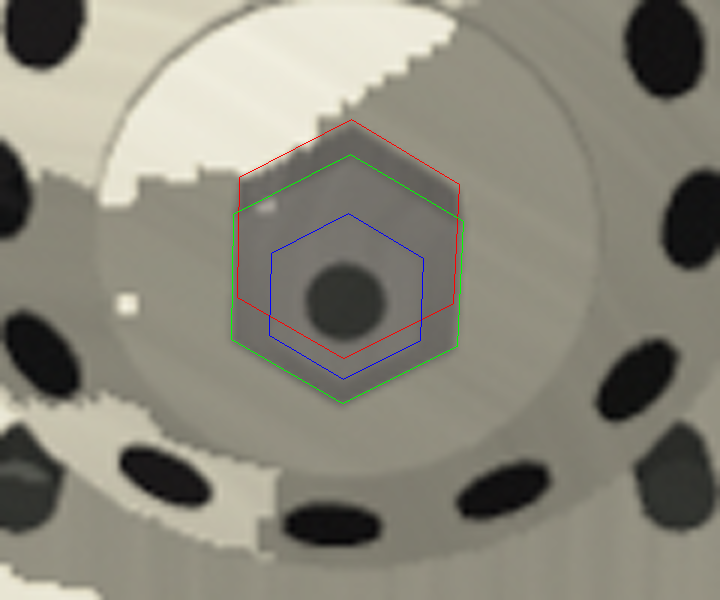

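Nut on the carrier measures 23 mm across flats (overlay at ~(300,247) fits well), so it needs the medium socket (right bay). Carrier moved 149.6 mm. Going to the medium socket.

```bash
python3 -c "
from h import *
go(.575,.237,.36,100.5)"; python3 -m crank '[[0,0,0,40,10,0,-1],[0,0,0,40,10,0,-1],[0,0,0,40,10,0,-1],[0,0,0,40,10,0,-1],[0,0,0,40,10,0,-1],[0,0,0,35,10,0,-1],[0,0,0,0,0,0,-1],[0,0,0,0,0,0,-1]]'
python3 -c "
from h import *
go(.575,.237,.36,100.5)"
```

```text
t 9.50 pos [ 0.5425 -0.0163  0.3627] F [-0.3  0.1  0.3] yaw 100.70 tilt [0.0096 0.0032] | delta tool mm [242.8  79.    3.8] | turn z 0.004 rad op 0.0850
t: 10.17
tool_pos: [0.56, 0.2329, 0.3664]
tool_rot: [2.008, 2.403, 0.019]
contact_force: [0.5, -0.4, -1.1]
opening: 0.0852
t 10.17 pos [0.56   0.2329 0.3664] F [ 0.5 -0.4 -1.1] yaw 100.23 tilt [0.0152 0.003 ] | delta tool mm [ 1.4 15.3  6.6] | turn z -0.005 rad op 0.0852
```

```bash
python3 -m crank '[[0.015,0,0,2,15,6,-1],[0,0,0,0,0,0,-1],[0,0,0,0,0,0,-1]]'
python3 - <<'E'
from h import *
go(.575,.237,.36,100.5)
o=ctrl.get_obs();w=eyes.get_image('wrist');save(w,'soc1');np.savez('soc1.npz',img=w['image'],tool_pos=o['tool_pos'],tool_rot=o['tool_rot'],**{k:w[k] for k in ['vertical_fov','cx','cy','mount']})
r=spotter.mark_of('socket_medium',w); print([(np.round(d['centre'],4),round(d['confidence'],2)) for d in r[:3]])
im=w['image'][:,:,::-1]
uv=proj(w,(.575,.237,.05),o).astype(int);print(uv)
k=(uv[0]-60,uv[1]-60);np.savez('soc1k.npz',k=k)
c=im[k[1]:k[1]+110,k[0]:k[0]+120];cv2.imwrite('pics/soc1z.png',cv2.resize(c,None,fx=5,fy=5,interpolation=cv2.INTER_CUBIC))
E
```

```text
t: 10.42
tool_pos: [0.5747, 0.237, 0.3611]
tool_rot: [2.014, 2.411, -0.0]
contact_force: [0.2, 0.5, -0.2]
opening: 0.0856
t 10.42 pos [0.5747 0.237  0.3611] F [ 0.2  0.5 -0.2] yaw 100.24 tilt [ 0.0002 -0.0003] | delta tool mm [-0.   0.3  1.1] | turn z -0.004 rad op 0.0856
[(array([0.5743, 0.2375, 0.0027]), 0.89)]
[309 226]
```

View pics/soc1.png

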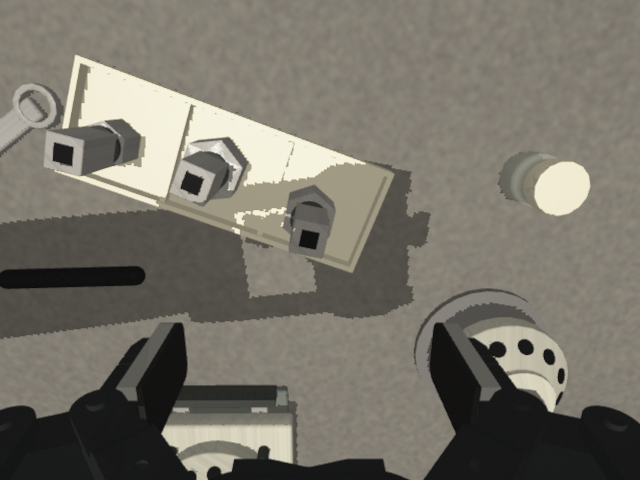

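View pics/soc1z.png

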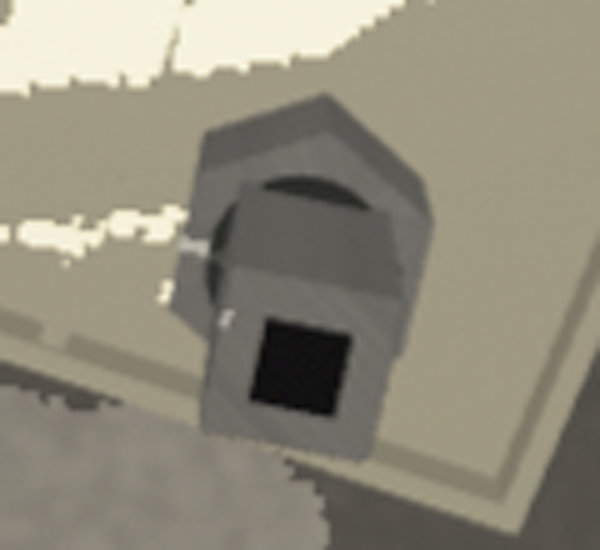

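Run:
```python
from h import *
w,o=load('soc1.npz');k=np.load('soc1k.npz')['k']
m=np.array([(230,262),(405,298),(372,462),(202,428)])/5-.4+k
P=np.array([px2z(w,u,v,.081,o)[:2] for u,v in m]);c=P.mean(0);print(P,c)
e=[P[1]-P[0],P[2]-P[3]];print([np.degrees(np.arctan2(v[1],v[0])) for v in e],[np.linalg.norm(v) for v in e])
e=[P[0]-P[3],P[1]-P[2]];print([np.degrees(np.arctan2(v[1],v[0])) for v in e],[np.linalg.norm(v) for v in e])
yaw=-2.5
z=cv2.resize(w['image'][k[1]:k[1]+110,k[0]:k[0]+120,::-1],None,fx=5,fy=5,interpolation=cv2.INTER_CUBIC)
def L(pts,col): cv2.polylines(z,[np.array([(proj(w,p,o)-k+.4)*5 for p in pts]).astype(int)],True,col,1)
L(hexv(*c,yaw,.035,.034),(0,255,0));L(hexv(*c,yaw,.035,.004),(0,0,255))
t=np.radians(yaw)
L([(c[0]+.011*(a*np.cos(t)-b*np.sin(t)),c[1]+.011*(a*np.sin(t)+b*np.cos(t)),.081) for a,b in [(1,1),(-1,1),(-1,-1),(1,-1)]],(255,0,0))
cv2.imwrite('pics/soc1o.png',z)
```

```text
[[0.56371961 0.24939823]
 [0.58538362 0.24871916]
 [0.58544482 0.22714855]
 [0.56387681 0.22781695]] [0.57460621 0.23827072]
[np.float64(-1.795370720457849), np.float64(-1.7750471566242725)] [np.float64(0.021674648182861043), np.float64(0.021578372435596425)]
[np.float64(90.41733573368661), np.float64(90.16258071198958)] [np.float64(0.021581854527046303), np.float64(0.021570702123084595)]
```

View pics/soc1o.png

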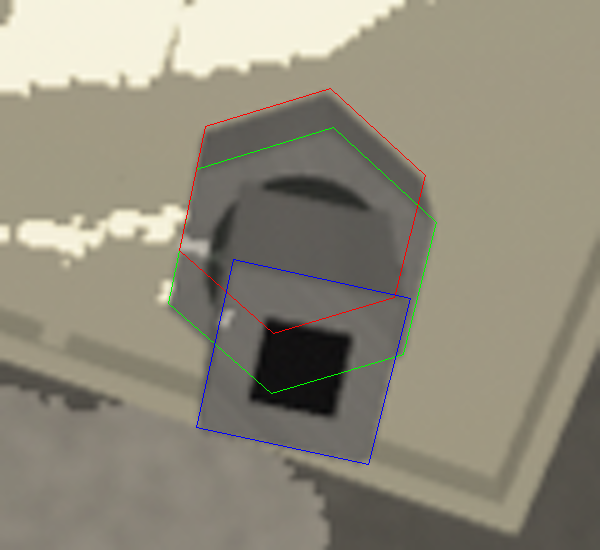

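```bash
python3 -m crank '[[0,0,0.1,0,0,20,-0.3],[0,0,0.1,0,0,30,-0.3],[0,0,0,0,0,30,-0.3],[0,0,0,0,0,0,-0.3],[0,0,0,0,0,0,-0.3]]'
python3 -c "
from h import *
go(.5746,.2383,.215,89)"
```

```text
t: 10.93
tool_pos: [0.575, 0.2327, 0.2843]
tool_rot: [2.259, 2.176, 0.011]
contact_force: [1.6, -0.2, 1.7]
opening: 0.0551
t 10.93 pos [0.575  0.2327 0.2843] F [ 1.6 -0.2  1.7] yaw 87.88 tilt [0.0086 0.0016] | delta tool mm [ 5.5 -1.2 69.3] | turn z -0.020 rad op 0.0551
```

```bash
python3 -m crank '[[0.009,-0.002,-0.02,5,-1,25,-0.3],[0,0,0,0,0,25,-0.3],[0,0,0,0,0,0,-0.3]]'
python3 -c "
from h import *
go(.5746,.2383,.215,89)"
```

```text
t: 11.18
tool_pos: [0.5762, 0.237, 0.2401]
tool_rot: [2.237, 2.199, 0.011]
contact_force: [-1.0, -0.3, -1.4]
opening: 0.0555
t 11.18 pos [0.5762 0.237  0.2401] F [-1.  -0.3 -1.4] yaw 89.02 tilt [0.0077 0.0019] | delta tool mm [ 1.3 -1.9 25.1] | turn z 0.000 rad op 0.0555
```

```bash
python3 -m crank '[[0.009,-0.002,0,1,-2,12,-0.3],[0,0,0,0,0,12,-0.3],[0,0,0,0,0,2,-0.3],[0,0,0,0,0,0,-0.3]]'
python3 -c "
from h import *
go(.5746,.2383,.215,89)"
```

```text
t: 11.52
tool_pos: [0.5766, 0.2382, 0.2196]
tool_rot: [2.239, 2.2, 0.01]
contact_force: [-1.0, 0.3, -1.0]
opening: 0.0554
t 11.52 pos [0.5766 0.2382 0.2196] F [-1.   0.3 -1. ] yaw 88.99 tilt [0.0069 0.0024] | delta tool mm [ 0.1 -2.1  4.6] | turn z -0.000 rad op 0.0554
```

```bash
python3 -m crank '[[0.006,-0.002,0,0,-3,3,-0.1],[0,0,0,0,-1,0,0.1],[0,0,0,0,0,0,0.3],[0,0,0,0,0,0,0.5],[0,0,0,0,0,0,0.7],[0,0,0,0,0,0,1],[0,0,0,0,0,0,1],[0,0,0,0,0,0,1]]' 40
python3 -c "
from h import *
go(.5746,.2383,.215,89)"
```

```text
t: 12.18
tool_pos: [0.5731, 0.2385, 0.2192]
tool_rot: [2.239, 2.201, 0.006]
contact_force: [-0.2, -0.2, -0.1]
opening: 0.0217
t 12.18 pos [0.5731 0.2385 0.2192] F [-0.2 -0.2 -0.1] yaw 89.00 tilt [0.0041 0.0014] | delta tool mm [-0.2  1.5  4.2] | turn z 0.000 rad op 0.0217
```

```bash
python3 -m crank '[[0,0,0,0,0,0,1],[0,0,0,0,0,-15,1],[0,0,0,0,0,-30,1],[0,0,0,0,0,-35,1],[0,0,0,0,0,-35,1],[0,0,0,0,0,-30,1],[0,0,0,0,0,0,1],[0,0,0,0,0,0,1]]' 60
python3 - <<'E'
from h import *
go(.5406,-.0185,.37,98.6)
w=eyes.get_image('wrist');save(w,'held1')
E
```

```text
t: 12.85
tool_pos: [0.5711, 0.2378, 0.3646]
tool_rot: [-2.238, -2.199, 0.01]
contact_force: [-0.5, 0.2, -2.9]
opening: 0.0214
t 12.85 pos [0.5711 0.2378 0.3646] F [-0.5  0.2 -2.9] yaw 89.00 tilt [-0.0071 -0.0018] | delta tool mm [-256.8  -26.    -4.8] | turn z -0.168 rad op 0.0214
```

View pics/held1.png

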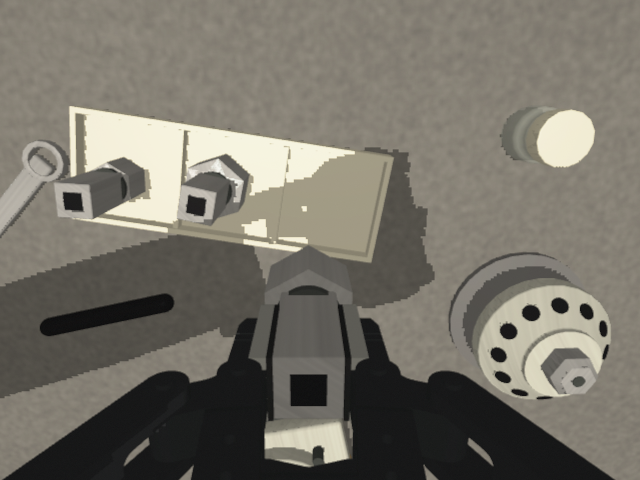

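```bash
python3 -m crank '[[0,0,-0.084,-25,0,-4,1],[0,0,-0.084,-35,0,-2,1],[0,0,0,-38,0,0,1],[0,0,0,-38,0,0,1],[0,0,0,-30,0,0,1],[0,0,0,0,0,0,1],[0,0,0,0,0,0,1]]' 60
python3 - <<'E'
from h import *
go(.5406,-.0185,.37,98.6)
E
```

```text
t: 13.48
tool_pos: [0.5879, 0.0681, 0.3565]
tool_rot: [-2.021, -2.382, 0.028]
contact_force: [0.9, 0.2, -1.4]
opening: 0.0212
t 13.48 pos [0.5879 0.0681 0.3565] F [ 0.9  0.2 -1.4] yaw 99.37 tilt [-0.0253 -0.0019] | delta tool mm [-77.7 -61.1 -12.2] | turn z 0.013 rad op 0.0212
```

```bash
python3 -m crank '[[-0.025,-0.002,0.013,-26,-20,-8,1],[0,0,0,-26,-20,-6,1],[0,0,0,-25,-20,0,1],[0,0,0,0,0,0,1],[0,0,0,0,0,0,1]]' 60
python3 - <<'E'
from h import *
go(.5406,-.0185,.37,98.6)
E
```

```text
t: 13.9
tool_pos: [0.5377, -0.0166, 0.3617]
tool_rot: [-2.035, -2.377, 0.01]
contact_force: [0.1, 0.0, -1.9]
opening: 0.0212
t 13.90 pos [ 0.5377 -0.0166  0.3617] F [ 0.1  0.  -1.9] yaw 98.86 tilt [-0.0138  0.0032] | delta tool mm [-2.2  2.4 -8.3] | turn z 0.004 rad op 0.0212
```

```bash
python3 -m crank '[[-0.013,-0.005,0.004,-2,2,0,1],[0,0,0,0,0,0,1],[0,0,0,0,0,0,1]]' 60
cat > ov.py <<'E'
from h import *
import sys
go(.5406,-.0185,.29,98.6)
o=ctrl.get_obs();w=eyes.get_image('wrist');n=sys.argv[1]
zc=float(sys.argv[2]) if len(sys.argv)>2 else .2152
M=R.from_rotvec(o['tool_rot']).as_matrix();T=lambda p:o['tool_pos']+M@np.array(p)
s=2;z=cv2.resize(w['image'][:,:,::-1],None,fx=s,fy=s,interpolation=cv2.INTER_CUBIC)
def L(pts,col,lw=1): cv2.polylines(z,[np.array([(proj(w,p,o)+.5)*s for p in pts]).astype(int)],True,col,lw)
# socket: x along tool y; verts in tool frame
for d,col in [(zc,(0,0,255)),(zc-.03,(0,255,0))]:
    L([T((p[0],p[1],d)) for p in hexv(0,0,90,.035,0)],col)
L([T((a*.011,b*.011,zc-.077)) for a,b in [(1,1),(-1,1),(-1,-1),(1,-1)]],(255,0,0))
for af,zz,col in [(.023,.075,(0,0,255)),(.023,.088,(0,255,255)),(.015,.093,(255,255,0))]:
    L(hexv(.5406,-.0185,8.6,af,zz),col)
cv2.imwrite('pics/%s.png'%n,z[360:960,240:1040])
save(w,n+'r')
E
python3 ov.py hov1
```

```text
t: 14.15
tool_pos: [0.5402, -0.0158, 0.3591]
tool_rot: [-2.043, -2.383, 0.0]
contact_force: [-0.4, -0.2, -1.5]
opening: 0.0217
t 14.15 pos [ 0.5402 -0.0158  0.3591] F [-0.4 -0.2 -1.5] yaw 98.78 tilt [-0.0024  0.0017] | delta tool mm [-2.9  0.1 69.1] | turn z 0.003 rad op 0.0217
```

View pics/hov1.png

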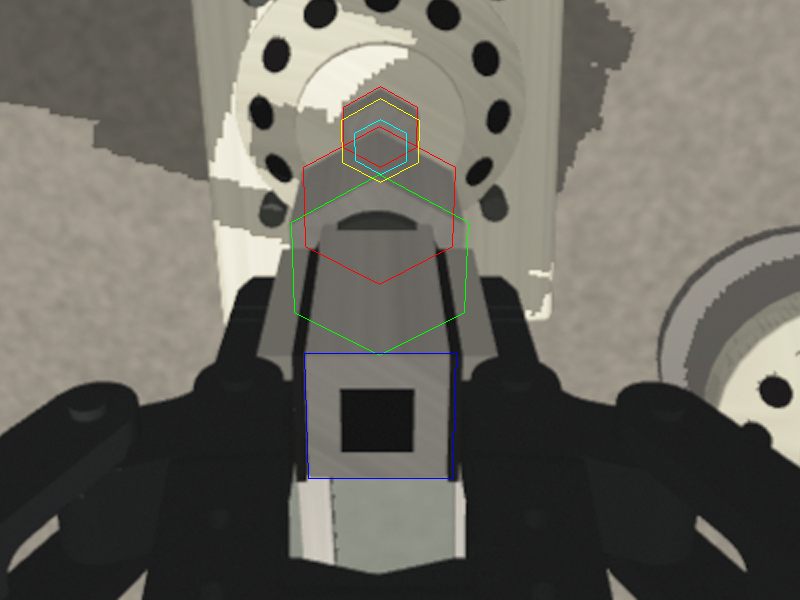

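```bash
python3 -m crank '[[-0.002,-0.002,0.003,-3,0,15,1],[0,0,0,0,0,20,1],[0,0,0,0,0,8,1],[0,0,0,0,0,0,1]]' 60
python3 - <<'E'
from h import *
go(.5406,-.0185,.29,98.6)
E
```

```text
t: 14.53
tool_pos: [0.5426, -0.016, 0.3162]
tool_rot: [2.041, 2.385, 0.003]
contact_force: [-0.2, 0.9, -2.3]
opening: 0.0215
t 14.53 pos [ 0.5426 -0.016   0.3162] F [-0.2  0.9 -2.3] yaw 98.89 tilt [ 0.0033 -0.    ] | delta tool mm [-2.2 -2.4 26.1] | turn z 0.005 rad op 0.0215
```

```bash
python3 -m crank '[[0.003,0,0.005,-3,-3,0,1],[0,0,0,0,0,0,1],[0,0,0,0,0,0,1]]' 60
python3 ov.py hov2
```

```text
t: 14.78
tool_pos: [0.5404, -0.0188, 0.3169]
tool_rot: [2.047, 2.383, -0.001]
contact_force: [-0.2, -0.4, -1.5]
opening: 0.0214
t 14.78 pos [ 0.5404 -0.0188  0.3169] F [-0.2 -0.4 -1.5] yaw 98.67 tilt [-0.0003 -0.0004] | delta tool mm [ 0.3  0.3 26.9] | turn z 0.001 rad op 0.0214
```

View pics/hov2.png

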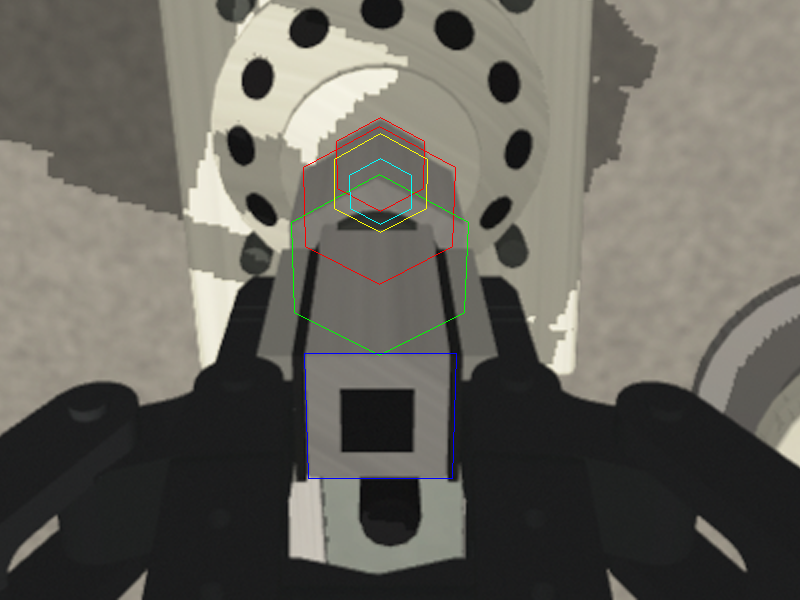

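Aligned: the held socket (cup ~(380,200)) and nut outlines are concentric. Descending gently.

```bash
python3 -m crank '[[0,0,0,0,0,8,1],[0,0,0,0,0,7,1],[0,0,0,0,0,0,1]]' 60
python3 - <<'E'
from h import *
go(.5406,-.0185,.29,98.6)
E
```

```text
t: 15.08
tool_pos: [0.5413, -0.019, 0.3038]
tool_rot: [2.045, 2.379, 0.005]
contact_force: [-0.9, 1.3, -2.6]
opening: 0.0212
t 15.08 pos [ 0.5413 -0.019   0.3038] F [-0.9  1.3 -2.6] yaw 98.64 tilt [ 0.0053 -0.0005] | delta tool mm [ 0.6 -0.7 13.8] | turn z 0.001 rad op 0.0212
```

```bash
python3 -m crank '[[0.005,0,0,0,-0.7,5,1],[0,0,0,0,0,4,1],[0,0,0,0,0,0,1]]' 60
python3 - <<'E'
from h import *
go(.5406,-.0185,.29,98.6)
E
```

```text
t: 15.33
tool_pos: [0.5412, -0.0188, 0.2961]
tool_rot: [2.047, 2.381, 0.002]
contact_force: [-0.6, -0.7, -1.7]
opening: 0.0213
t 15.33 pos [ 0.5412 -0.0188  0.2961] F [-0.6 -0.7 -1.7] yaw 98.64 tilt [ 0.0017 -0.0002] | delta tool mm [ 0.4 -0.5  6.1] | turn z 0.001 rad op 0.0213
```

Sliding over the nut with no force.

```bash
python3 -m crank '[[0,0,0,0,0,4,1],[0,0,0,0,0,3,1],[0,0,0,0,0,2,1],[0,0,0,0,0,0,1]]' 60
python3 - <<'E'
from h import *
go(.5406,-.0185,.29,98.6)
E
```

```text
t: 15.67
tool_pos: [0.5418, -0.0189, 0.2905]
tool_rot: [2.047, 2.382, -0.0]
contact_force: [-0.9, 1.5, -1.6]
opening: 0.0213
t 15.67 pos [ 0.5418 -0.0189  0.2905] F [-0.9  1.5 -1.6] yaw 98.65 tilt [ 0.0002 -0.0002] | delta tool mm [ 0.6 -1.1  0.5] | turn z 0.001 rad op 0.0213
```

```bash
python3 -m crank '[[0,0,0,0,-0.5,2,1],[0,0,0,0,0,2,1],[0,0,0,0,0,2,1],[0,0,0,0,0,1,1],[0,0,0,0,0,0,1]]' 60
python3 - <<'E'
from h import *
go(.5406,-.0185,.29,98.6)
E
```

```text
t: 16.08
tool_pos: [0.5421, -0.019, 0.2902]
tool_rot: [-2.047, -2.382, 0.001]
contact_force: [-1.2, 0.8, -1.7]
opening: 0.0213
t 16.08 pos [ 0.5421 -0.019   0.2902] F [-1.2  0.8 -1.7] yaw 98.66 tilt [-0.001   0.0002] | delta tool mm [ 0.7 -1.4  0.2] | turn z 0.001 rad op 0.0213
```

```bash
python3 -m crank '[[0,0,0,0,0,5,1],[0,0,0,0,0,4,1],[0,0,0,0,0,0,1]]' 60
python3 - <<'E'
from h import *
go(.5406,-.0185,.29,98.6)
E
python3 ov.py seat1
```

```text
t: 16.33
tool_pos: [0.5433, -0.0197, 0.291]
tool_rot: [-2.046, -2.382, 0.007]
contact_force: [-0.9, 1.4, -4.2]
opening: 0.0214
t 16.33 pos [ 0.5433 -0.0197  0.291 ] F [-0.9  1.4 -4.2] yaw 98.69 tilt [-0.0036 -0.0026] | delta tool mm [ 1.6 -2.5  1. ] | turn z 0.002 rad op 0.0214
t 16.33 pos [ 0.5433 -0.0197  0.291 ] F [-0.9  1.4 -4.2] yaw 98.69 tilt [-0.0036 -0.0026] | delta tool mm [ 1.6 -2.5  1. ] | turn z 0.002 rad op 0.0214
```

View pics/seat1.png

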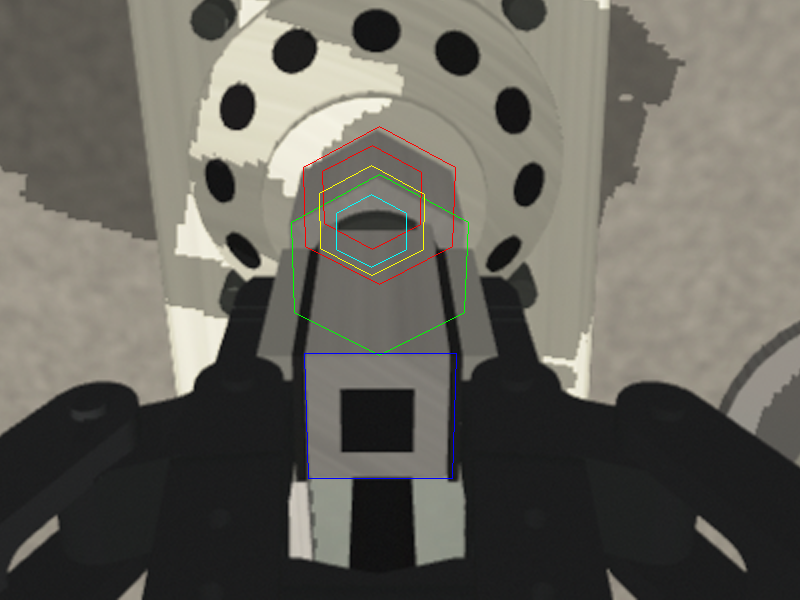

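```bash
python3 -m crank '[[-0.003,0.002,0,1,-2,0,1],[0,0,0,0,-1,2,1],[0,0,0,0,0,4,1]]' 60
python3 - <<'E'
from h import *
go(.5406,-.0185,.29,98.6)
o=ctrl.get_obs()
s=eyes.get_image('side');save(s,'side1');a=eyes.get_image('scene')
for q in ['socket_medium','socket_small','socket_large','rotor_a_nut','nest']:
  for p in (s,a): print(q,[(np.round(d['centre'],4),round(d['confidence'],2)) for d in spotter.mark_of(q,p)[:2]])
z=s['image'][160:330,200:400,::-1];cv2.imwrite('pics/side1z.png',cv2.resize(z,None,fx=4,fy=3.5,interpolation=cv2.INTER_CUBIC))
E
```

```text
t: 16.63
tool_pos: [0.5414, -0.0194, 0.29]
tool_rot: [2.045, 2.382, 0.001]
contact_force: [-17.1, -0.0, 35.1]
opening: 0.0213
t 16.63 pos [ 0.5414 -0.0194  0.29  ] F [-17.1  -0.   35.1] yaw 98.69 tilt [ 0.0022 -0.0008] | delta tool mm [ 1.  -0.6  0. ] | turn z 0.002 rad op 0.0213
socket_medium [(array([ 0.5433, -0.0172,  0.0749]), 0.59), (array([ 0.5421, -0.0204,  0.0766]), 0.44)]
socket_medium [(array([ 0.5401, -0.0211,  0.0741]), 0.68)]
socket_small [(array([0.4245, 0.2654, 0.0015]), 0.92)]
socket_small [(array([0.4269, 0.2654, 0.0082]), 0.47)]
socket_large [(array([0.5013, 0.2616, 0.0052]), 0.59), (array([ 0.5416, -0.0225,  0.0787]), 0.3)]
socket_large [(array([0.4972, 0.259 , 0.0026]), 0.67)]
rotor_a_nut [(array([ 0.5399, -0.0204,  0.0764]), 0.91), (array([ 0.3409, -0.2078,  0.0008]), 0.15)]
rotor_a_nut [(array([ 0.5567, -0.0962,  0.0017]), 0.37)]
nest []
nest [(array([ 0.542 , -0.0235,  0.0344]), 0.73), (array([ 0.3394, -0.2051, -0.0021]), 0.67)]
```

View pics/side1z.png

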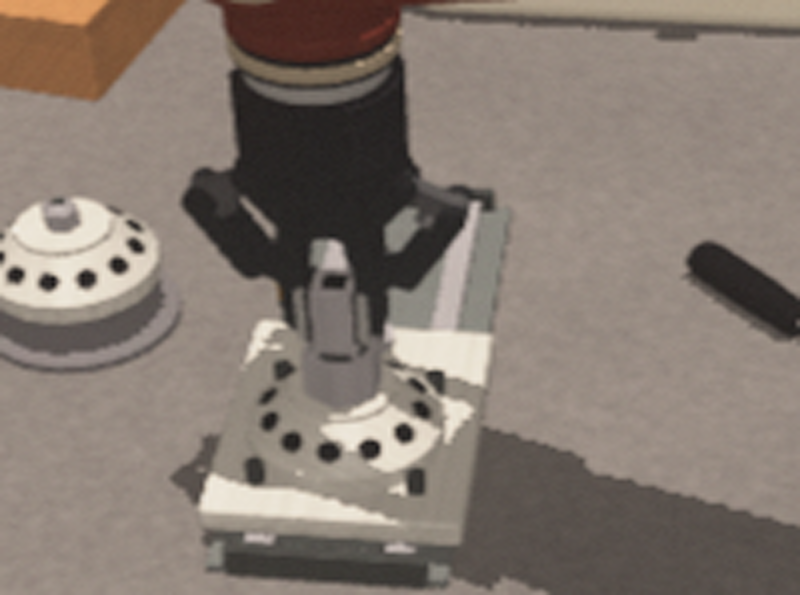

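```bash
python3 -m crank '[[0,0,0,0,0,0,1],[0,0,0,0,0,1,1],[0,0,0,0,0,0.5,1],[0,0,0,0,0,0.5,1]]' 60
python3 - <<'E'
from h import *
go(.5406,-.0185,.29,98.6)
w=eyes.get_image('wrist')
for q in ['post_top','rotor_a_nut','socket_medium']: print(q,[(np.round(d['centre'],4),round(d['confidence'],2)) for d in spotter.mark_of(q,w)[:2]])
go(.5406,-.0185,.29,98.6)
E
```

```text
t: 17.57
tool_pos: [0.5418, -0.0199, 0.2902]
tool_rot: [2.043, 2.379, 0.003]
contact_force: [-4.6, 0.6, 9.2]
opening: 0.0213
t 17.57 pos [ 0.5418 -0.0199  0.2902] F [-4.6  0.6  9.2] yaw 98.70 tilt [ 0.006  -0.0024] | delta tool mm [ 1.5 -0.9  0.1] | turn z 0.002 rad op 0.0213
post_top []
rotor_a_nut []
socket_medium [(array([ 0.5465, -0.0216,  0.0748]), 0.66)]
t 17.77 pos [ 0.5418 -0.0198  0.2902] F [-3.8  0.1  8.4] yaw 98.70 tilt [ 0.0058 -0.0025] | delta tool mm [ 1.5 -1.   0.2] | turn z 0.002 rad op 0.0212
```

Run:
```python
from h import *
a=eyes.get_image('scene')
for q in ['post_top','nest']: print(q,[(np.round(d['centre'],4),round(d['confidence'],2)) for d in spotter.mark_of(q,a)[:2]])
print(ctrl.finish_job())
```

```text
post_top [(array([ 0.5538, -0.1008,  0.1146]), 0.55)]
nest [(array([ 0.5401, -0.0243,  0.035 ]), 0.56)]
the job is handed in; nothing more can be done
None
```

I pushed the carrier home by its post, then set the medium socket on the nut of its rotor and handed in with the socket still gripped. The hand-in reported no verdict.

- **Carrier:** I gripped the post and pushed until the force reached about 27 N at the stop. The post had moved 149.6 mm by camera. A last camera reading gave about 149 mm, and those readings are only good to about 4 mm.
- **Choice of socket:** The nut measured 23 mm across flats in the wrist image, so I took the medium socket first. I tried no others, and the small and large sockets still stand in the tray.
- **Seating:** The socket went over the nut with no resistance and bottomed at the predicted height, with a mouth height of about 75 mm. A push of 35 N gave no further travel. At hand-in the tool was tilted about 0.006 rad with about 8 N downward and the grip set to 60 N.
- **Checks that disagreed:** The socket ended about 2 mm from my first nut estimate, within the play of the rotor and the calibration. The last wrist-camera reading from the network put the socket about 5 mm off in x, but the earlier side and scene readings were within 3 mm of the tool position. In that last wrist picture the network found neither the post nor the nut.

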